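Lock the luthier's tool chest

ROBOT

A 6-joint arm with a two-finger parallel gripper is mounted at the origin on the work surface. World frame = base frame: x ahead of the robot, y to its left, z up, the work surface at z = 0. Lengths are in m, angles in rad, forces in N, time in s.
With the tool pointing down it reaches from about 0.275 to 0.75 m from the base axis. Payload 10.2 kg.
Tool frame: the origin (TCP) lies on the centre line of the jaws, within the pads' length; the fingertips stand ctrl.tips_ahead ahead of it and the grasp point (between the pads) lies 6 mm ahead of it (ctrl.tips_ahead is the distance from the TCP to the fingertips, in m); x points along the fingers, z is the direction in which the jaws open and shut, and the axes are right-handed (so a half turn about x gives the same grasp; the last joint's range is limited). The gripper opens to 85 mm and grips with 20 to 120 N. Pads are 22 mm wide; open, the fingers measure 114 mm over their backs; the gripper's body (76 mm by 85 mm) begins 54 mm behind the grasp point. The pads swing forward as they close: fully open they stand 13 mm farther back than shut.
Start: joints at [-1.384, 0.313, 1.498, -0, 1.331, -0.223], TCP at [0.209, -0.482, 0.256] pointing down, gripper open.
Joint ranges: [-2.94, 2.94], [-0.97, 2.17], [0.19, 2.56], [-1.23, 4.37], [0.02, 3.11], [-2.88, 2.88]. Speed limits (rad/s): [2.39, 2.39, 3.01, 3.14, 3.14, 3.14].

INTERFACE

Orientations are given as [roll, pitch, yaw] about the fixed x, y, z axes, in that order (R = Rz(yaw) Ry(pitch) Rx(roll)).
In Python, from cell import ctrl, camera, order, finder gives the robot as it stands.
- The arm moves only by the tool carry_out, never from a script. Its argument "targets" is text: rows parted by semicolons, each of 7 numbers parted by spaces: the opening, from 0 (shut) to 1 (fully open), then the shift along the tool's x, y, z in mm, then the turn, a rotation vector about the tool's x, y, z in degrees. In form: grip tx ty tz ax ay az; .... A call has exactly 10 rows; each row is the pose to reach, as a shift and turn from the pose commanded when the call began, along the tool's axes at that moment; what a row does not reach only later rows make up. A row lasts 1/10 s, in which the tool goes at most 50 mm and 8.59 degrees, less where a joint would pass 70% of its speed; a pose out of reach is approached as far as the arm can. A call with a gripper value outside its range is refused whole. The fingers move at their own pace and stop on an object; "force" is the grip in N (left out, the last holds). Time passes only in rows, so rows that repeat a pose let the fingers close, or fill a call up. It gives the time, the measured TCP pose, the force and the opening at its end, in the units of the state.
- ctrl.get_obs(): the state, without advancing time (a new reading comes with each control period).
- camera(name): name is "scene" or "top" or "wrist"; returns a dict with "image" (384x512x3 uint8, red, green, blue), "intrinsics" (3x3 intrinsics, pixels), "rvec" (rotation vector, rad) and "tvec" (3), from world to camera coordinates, as OpenCV has them. Camera axes: x right, y down, z forward; pixel columns grow to the right and rows downward; lengths in m; the calibration is good to about 2 mm. The wrist camera is an equidistant fisheye: a pixel r from the principal point sees the ray r / f radians off the axis. A picture is of the moment at which its call begins. There is no depth.
- order.job_done(): hands the job in, once; it reports no verdict.
Trained networks look in a picture, given as the dict that the camera call returned (one of the last four; its "shot" number tells which), for a name from the list of things; names that differ only in an ending like _2 or _b are one class to them, and where a whole thing is asked for, a point or a joint stands for the part that bears it (a point fixed in the world has none). Each returns a list of dicts, best first, with "conf" (0 to 1); they miss things now and then, are a little off and sometimes report something else, mostly with a low value. They report only what shows in the picture. A call takes as long as a camera call. They do not tell look-alikes from the thing itself.
- finder.spot_in(picture, target): "at" ([x, y, z] in m, in the coordinates of the camera as it stood for that picture, good to about 4 mm: the middle of the surface that is visible of it).
- finder.place_of(picture, target): "at" ([x, y, z] in m, in the coordinates of the camera as it stood for that picture, good to about 4 mm: a listed point, or the origin of a listed thing).
The state is a dict: "time": time; "qpos": joint angles; "qvel": joint speeds; "joint_torque": joint torques, N m; "eef_pos": TCP position; "orientation": TCP orientation; "force": force on the tool from outside, world axes, zero at the start; "torque": the same for the moment, N m; "opening": finger opening in m.
Only numpy, scipy, OpenCV 4.12 (cv2) and the standard library are available. Lean on these libraries where they do the work, as an engineer would, in place of code of your own. Each camera call takes 0.05 s, during which the arm holds its last target.

TASK

Lock the tool chest with the red key: take it out of the wooden key block, push it fully into the lock on the chest, turn it clockwise until you clearly feel its stop, without forcing it, so that the bolt shoots across, and turn it fully back home. Then draw the key out and stand it back, fully down, in the socket it came from. Leave the blue key, the tin, the jar and the plane where they are.

Things in the scene. Friction and masses are not known exactly. Their poses are not given: they have to be found in the camera images.
- red_key: The key to use, 68 mm long, standing on its tip. Origin: centre of the tip; z up to the head, x along the blade's width, y across its thickness. Blade (bit) 16 x 4.5 x 12 mm with rounded edges, then a round neck 4.5 mm, a steel shoulder 24 x 12 mm from z = 28 mm, a red head 36 (x) x 12 (y) mm from z = 36 to 68 mm. Grip the head across its 12 mm. Half a turn leaves it alike. 35 to 70 g.
- blue_key: A second key of the same shape with a blue head, in the other socket; leave it alone. Origin and axes as for the red key.
- key_block: Fixed wooden block 150 (x) x 60 (y) x 36 mm, origin at the centre of its underside. Two sockets at x = -40 and +40 mm, slots 20 (x) x 8.5 (y) mm, 31 mm deep, in which the keys stand blade down on their shoulders: the tip of a key that is fully down is 8 mm above the block's underside, its x along the block's x. Either key may be in either socket.
- chest: Fixed wooden tool chest 186 x 300 x 60 mm, origin at the centre of its underside. On its top at x 0, y +65 mm is a lock case 64 x 64 mm, 36 mm high (its top 96 mm above the bench); on the lid beside it, to its -y, a brass keeper 16 mm high.
- keyhole (a point): Centre of the keyhole in the top face of the lock case; z up, x along the slot. The slot is 18 (x) x 6.5 mm (1 mm play all round) with a 1 mm chamfer. A key goes straight down 28 mm, until its shoulder rests on the case. It turns only when fully in, and comes out only at home (0), since the plate holds the bit.
- plug (a joint): Turn of the lock plug in rad: 0 at home (slot in line with the keyhole), grows clockwise seen from above up to a hard stop that lies anywhere from 1.1 to 1.4, different each time and not visible: it must be felt. Free turning takes under 0.06 N m; at the stop about 0.15 N m is clear enough, 0.3 N m is forcing. Play lets the key turn 0.2 to 0.25 rad farther than the plug, each way; home is a hard stop too.
- bolt (a joint): Bolt of the lock in m: 0 drawn in, 0.0135 to 0.0175 (by the stop) when thrown to the lock's -y, across a 10 mm gap into the keeper. The plug pushes it out (about 1 N) during the clockwise turn and leaves it out when turned back.
- rosin_tin: Bystander: flat copper tin, 52 mm wide, 22 mm high, on the chest lid. Origin at the centre of its underside.
- glue_jar: Bystander: amber jar, 64 mm wide, 85 mm high, on the bench. Origin at the centre of its underside.
- block_plane: Bystander: small wooden hand plane, 130 x 45 mm, 65 mm high, on the bench. Origin at the centre of its underside, x along its length.
There are look-alikes about, which are no part of the job. There is more than one size of the red_key; the job needs the largest.

How it is judged:
On the way, in this order (a step that is already met when the one before it is completed fails the run):
1. the red key is fully in the lock (z of red_key in the frame of keyhole below -0.0255 m and horizontal distance between red_key and keyhole below 0.004 m), for 0.1 s.
2. the key, still fully in the lock, is turned clockwise against its stop (felt as more than 18 N between key and lock) and has thrown the bolt (value of joint plug above 1.05 rad and value of joint bolt above 0.012 m and z of red_key in the frame of keyhole below -0.022 m and contact force between red_key and chest above 18 N), for 0.1 s.
3. the key, still in the lock, has turned the plug back home (value of joint plug below 0.08 rad and z of red_key in the frame of keyhole below -0.015 m), for 0.1 s.
4. the key is drawn out of the lock (z of red_key in the frame of keyhole above 0.005 m), for 0.1 s.
At the end, for the whole second after the job is handed in: The red key stands upright (within 7 degrees) and fully down (within 6 mm of its first position) in the socket it came from, at rest and released; the lock plug is home (within 0.12 rad) and its bolt is still thrown (at least 12 mm) (distance of red_key from where it was at the start of the episode below 0.006 m and angle between red_key's own z axis and vertical below 0.12 rad and linear speed of red_key below 0.01 m/s and value of joint plug below 0.12 rad and value of joint bolt above 0.012 m); the robot touches nothing.
It fails at once if the key is forced: more than 75 N between the red key and the chest with its lock (contact force between red_key and chest above 75 N).
It fails at once if the blue key is moved by more than 8 mm (distance of blue_key from where it was at the start of the episode above 0.008 m).
It fails at once if another thing is moved by more than 15 mm (distance of any of rosin_tin, glue_jar, block_plane from where it was at the start of the episode above 0.015 m).
It also fails if it takes over 72 s, if anything falls off the work surface, if the arm or the gripper's body presses on something with over 40 N, if the wrist force passes 120 N, or if a joint passes its speed limit or range.

## Working session

There is one attempt and no reset: what is moved stays moved. The work goes in short steps, Python scripts to look and compute and a tool call to move; the robot and the scene stay as the last step left them, time stands still between calls to the robot, and variables do not carry over. Pictures are saved under pics/ and viewed, and the job is handed in when it is done.

Besides the shell and the picture viewer there is one more tool, called as name(argument=value, ...) on one line, values as JSON. carry_out: Moves the arm, as the interface text tells. Its arguments: {"type":"object","properties":{"targets":{"type":"string"},"force":{"type":"number"}},"required":["targets"]}

```bash
mkdir -p pics; ls
cat > h.py <<'E'
import numpy as np, cv2
from cell import ctrl, camera, order, finder
from scipy.spatial.transform import Rotation as R
def c2w(p,x): 
    Rm=cv2.Rodrigues(np.array(p['rvec'],float))[0]; return Rm.T@(np.array(x)-np.array(p['tvec']).ravel())
def save(p,n): cv2.imwrite(f'pics/{n}.png',p['image'][:,:,::-1])
def st():
    o=ctrl.get_obs(); print({k:np.round(v,4).tolist() for k,v in o.items()}); return o
E
python3 - <<'E'
from h import *
st(); print(ctrl.tips_ahead)
for n in ['scene','top']:
    p=camera(n); save(p,n+'0'); print(n,p['intrinsics'],p['rvec'],p['tvec'])
    for t in ['red_key','blue_key','key_block','chest','keyhole','rosin_tin','glue_jar','block_plane']:
        try:
            for f in ('place_of','spot_in'):
                print(t,f,[(round(d['conf'],2),np.round(c2w(p,d['at']),4).tolist()) for d in getattr(finder,f)(p,t)[:4]])
        except Exception as e: print(t,e)
print(ctrl.get_obs()['time'])
E
```

```text
pics
{'time': 0.0, 'qpos': [-1.3844, 0.3134, 1.4984, 0.0, 1.331, -0.2234], 'qvel': [0.0003, -0.0013, -0.0009, 0.0007, 0.0009, 0.0004], 'joint_torque': [-0.0013, -41.2275, -25.9738, -0.0003, 0.0042, -0.0], 'eef_pos': [0.2091, -0.4813, 0.2558], 'orientation': [2.8985, 1.5696, 1.7376], 'force': [1.1675, 0.9117, 0.2807], 'torque': [-0.0311, -0.0095, -0.0045], 'opening': 0.0853}
0.025
scene [[447.24948937   0.         261.53683158]
 [  0.         447.24948937 181.66064919]
 [  0.           0.           1.        ]] [ 2.16703601  1.03043187 -0.43466543] [-0.33173278 -0.23428217  1.23617924]
red_key place_of [(0.73, [0.5887, -0.327, 0.0053]), (0.62, [0.5608, -0.2446, 0.0077]), (0.59, [0.6492, -0.234, 0.0018])]
red_key spot_in [(0.72, [0.6508, -0.2362, 0.0447]), (0.6, [0.5724, -0.247, 0.0759]), (0.49, [0.594, -0.3273, 0.0496])]
blue_key place_of [(0.49, [0.4822, -0.228, 0.0109])]
blue_key spot_in [(0.57, [0.4928, -0.2313, 0.0756])]
key_block place_of [(0.88, [0.5199, -0.2336, 0.0017])]
key_block spot_in [(0.8, [0.542, -0.2394, 0.0395])]
chest place_of [(0.9, [0.6042, 0.2213, -0.0015])]
chest
[... 933 characters left out ...]
6495, -0.2289, 0.0469])]
blue_key place_of [(0.68, [0.4818, -0.2335, 0.0076])]
blue_key spot_in [(0.62, [0.483, -0.2308, 0.0714])]
key_block place_of []
key_block spot_in [(0.85, [0.5211, -0.2297, 0.037])]
chest place_of []
chest spot_in [(0.94, [0.5943, 0.2205, 0.059])]
keyhole place_of [(0.83, [0.5996, 0.279, 0.0956])]
keyhole spot_in [(0.64, [0.6019, 0.27, 0.0937])]
rosin_tin place_of [(0.92, [0.6302, 0.1186, 0.0627])]
rosin_tin spot_in [(0.85, [0.6254, 0.1137, 0.0846])]
glue_jar place_of [(0.93, [0.7163, -0.1606, 0.0013])]
glue_jar spot_in [(0.62, [0.7058, -0.1589, 0.0882])]
block_plane place_of [(0.6, [0.3583, -0.1105, 0.0032])]
block_plane spot_in [(0.86, [0.3598, -0.107, 0.0307])]
1.7
```

View images.

View pics/scene0.png

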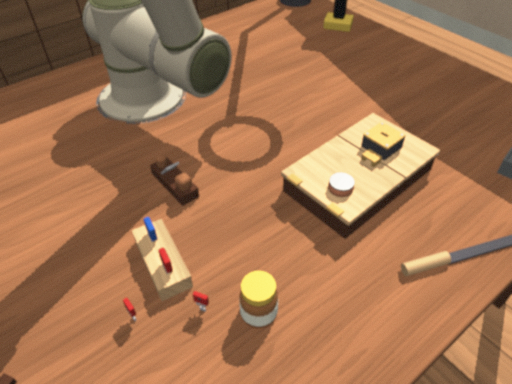

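View pics/top0.png

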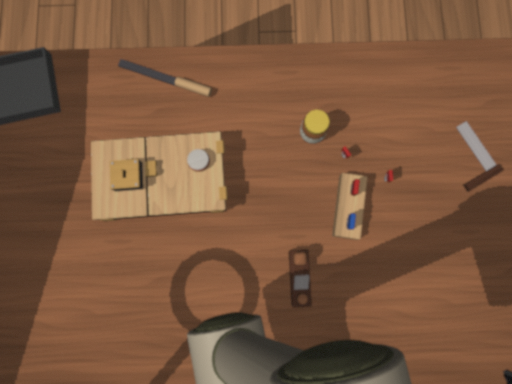

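```bash
cat >> h.py <<'E'
def toolR(o): return R.from_euler('xyz',o['orientation']).as_matrix()
E
python3 - <<'E'
from h import *
o=ctrl.get_obs(); print(toolR(o).round(3), np.degrees(np.arctan2(*toolR(o)[[1,0],2])))
p=camera('wrist'); save(p,'w0'); print(p['intrinsics'],p['rvec'],p['tvec'], c2w(p,[0,0,0]),c2w(p,[0,0,1])-c2w(p,[0,0,0]))
import cv2
for n in ['scene','top']:
    q=camera(n); im=q['image'].astype(int)
    m=((im[:,:,0]>110)&(im[:,:,1]<60)&(im[:,:,2]<60)).astype(np.uint8)
    N,l,s,c=cv2.connectedComponentsWithStats(m); print(n,[(s[i].tolist(),c[i].round(1).tolist()) for i in range(1,N) if s[i][4]>15])
for n,b in (('scene',(90,190,240,330)),('top',(80,90,380,250)),):
    pass
q=camera('scene');a=q['image']
cv2.imwrite('pics/s1.png',cv2.resize(a[200:340,100:290,::-1],None,fx=4,fy=4,interpolation=2))
cv2.imwrite('pics/s2.png',cv2.resize(a[100:220,280:440,::-1],None,fx=4,fy=4,interpolation=2))
E
```

```text
[[-0.     0.917  0.398]
 [-0.     0.398 -0.917]
 [-1.    -0.     0.   ]] -66.52122342509116
[[297.31863964   0.         256.55983059]
 [  0.         297.31863964 194.63093733]
 [  0.           0.           1.        ]] [-2.42905311  1.59329965  0.21695752] [-0.52542554 -0.03411161  0.37753966] [ 0.27232105 -0.45402066  0.3734679 ] [-0.24649619 -0.10848764 -0.96305247]
scene [([161, 252, 9, 16, 45], [164.5, 260.8]), ([194, 294, 14, 11, 62], [200.2, 298.9]), ([125, 302, 10, 13, 35], [129.0, 308.4])]
top [([342, 148, 10, 9, 51], [346.4, 151.8]), ([387, 170, 7, 12, 51], [390.1, 175.2]), ([352, 180, 7, 15, 67], [355.3, 186.7])]
```

View pics/s1.png

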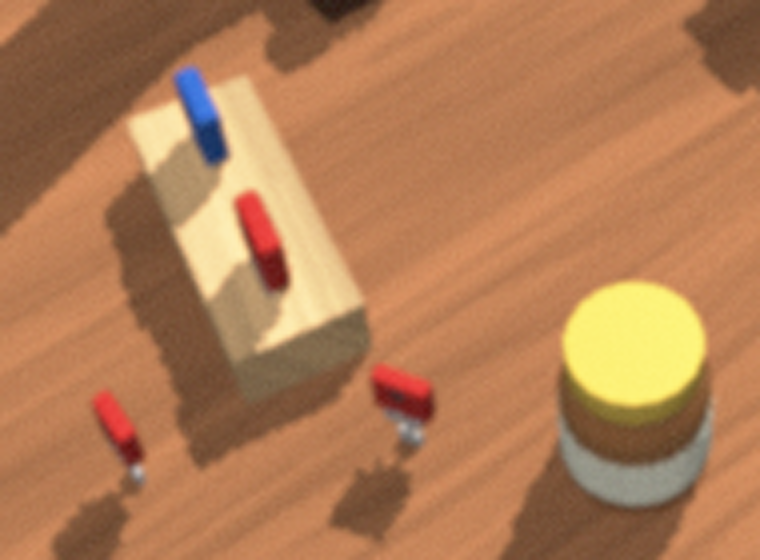

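View pics/s2.png

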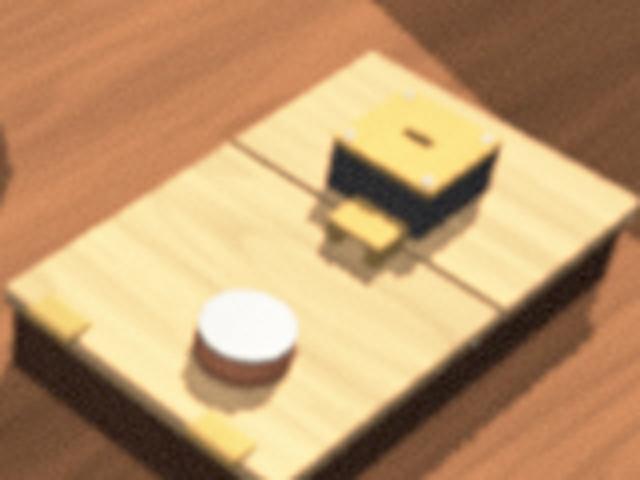

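View pics/w0.png

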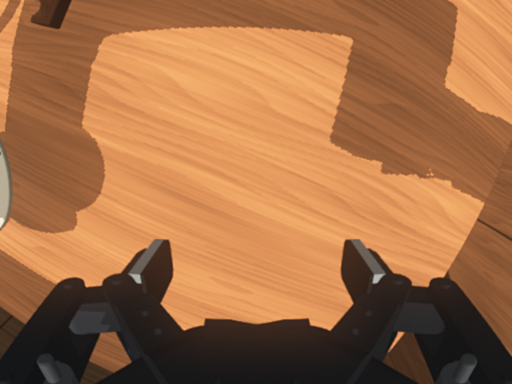

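```bash
cat >> h.py <<'E'
def proj(p,X,fish=False):
    Rm=cv2.Rodrigues(np.array(p['rvec'],float))[0]; c=(Rm@np.asarray(X,float).T).T+np.array(p['tvec']).ravel(); K=p['intrinsics']
    if not fish: return c[:,:2]/c[:,2:]*K[0,0]+[K[0,2],K[1,2]]
    rr=np.hypot(c[:,0],c[:,1]); th=np.arctan2(rr,c[:,2]); return c[:,:2]/rr[:,None]*(th*K[0,0])[:,None]+[K[0,2],K[1,2]]
def box(x,y,yaw,z0,z1,lx=.036,ly=.012):
    c,s=np.cos(yaw),np.sin(yaw)
    return np.array([[x+c*a*lx/2-s*b*ly/2,y+s*a*lx/2+c*b*ly/2,z] for a in(-1,1) for b in(-1,1) for z in(z0,z1)])
def softmask(p,X,fish=False,S=8,roi=None):
    x0,y0,x1,y1=roi
    h=cv2.convexHull(((proj(p,X,fish)-[x0-.5,y0-.5])*S).astype(np.float32).round().astype(np.int32))
    m=np.zeros(((y1-y0)*S,(x1-x0)*S),np.uint8); cv2.fillConvexPoly(m,h,1)
    return cv2.resize(m.astype(np.float32),(x1-x0,y1-y0),interpolation=cv2.INTER_AREA)
def redness(im):
    im=im.astype(float); return np.clip((im[:,:,0]-2.2*np.maximum(im[:,:,1],im[:,:,2]))/90+.3,0,1)
E
cat > fit.py <<'E'
from h import *
from scipy.optimize import minimize
def fit(views,x0,z0,z1):
    # views: list of (p, fish, roi)
    W=[cv2.GaussianBlur(redness(p['image'])[r[1]:r[3],r[0]:r[2]].astype(np.float32),(0,0),.8) for p,f,r in views]
    def cost(v): return sum(((cv2.GaussianBlur(softmask(p,box(v[0]/100,v[1]/100,v[2]/5,z0,z1),f,8,r),(0,0),1.0)-w)**2).sum() for (p,f,r),w in zip(views,W))
    s=np.array([x0[0]*100,x0[1]*100,x0[2]*5]); 
    sim=np.vstack([s]+[s+d for d in np.diag([.5,.5,.5])])
    r=minimize(cost,s,method='Nelder-Mead',options=dict(initial_simplex=sim,xatol=.005,fatol=.01))
    return r.x[0]/100,r.x[1]/100,r.x[2]/5,r.fun
E
python3 - <<'E'
from fit import *
a=camera('scene'); b=camera('top')
va=(a,False,(145,240,185,285)); vb=(b,False,(340,170,370,203))
for vs in ([va],[vb],[va,vb]): print(np.round(fit(vs,(.561,-.245,-.17),.044,.076),4))
E
```

```text
[ 0.5568 -0.2405 -0.3064 35.8308]
[ 0.5623 -0.2442 -0.4342 33.266 ]
[ 0.5586 -0.2417 -0.3082 75.7086]
```

carry_out(targets="0.6 56 416 -77 -146 0 0;0.6 56 416 -77 -146 0 0;0.6 56 416 -77 -146 0 0;0.6 56 416 -77 -146 0 0;0.6 56 416 -77 -146 0 0;0.6 56 416 -77 -146 0 0;0.6 56 416 -77 -146 0 0;0.6 56 416 -77 -146 0 0;0.6 56 416 -77 -146 0 0;0.6 56 416 -77 -146 0 0", force=40)

```text
time: 3.0
eef_pos: [0.5621, -0.2425, 0.1992]
orientation: [1.724, 1.57, 2.073]
force: [-0.5, -0.5, 0.8]
opening: 0.0515
```

Run:
```python
from h import *
o=ctrl.get_obs(); print(np.degrees(np.arctan2(*toolR(o)[[1,0],2])),o['qpos'])
p=camera('wrist'); save(p,'w1')
cv2.imwrite('pics/w1b.png',cv2.resize(p['image'][100:384,100:400,::-1],None,fx=2.0,fy=2.0,interpolation=2))
```

```text
20.007543665765585 [-5.98635419e-01  5.50211288e-01  1.29683483e+00  5.77264900e-04
  1.29564163e+00 -9.47989962e-01]
```

View pics/w1b.png

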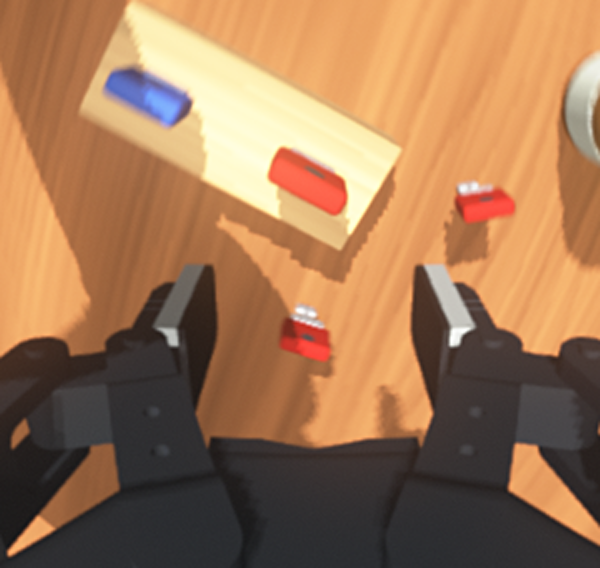

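```bash
cat >> h.py <<'E'
def unproj(p,uv,z,fish=True):
    K=p['intrinsics']; d=(np.array(uv,float)-[K[0,2],K[1,2]])/K[0,0]
    if fish:
        t=np.hypot(*d); v=np.array([*(d/t*np.sin(t)),np.cos(t)])
    else: v=np.array([*d,1.])
    Rm=cv2.Rodrigues(np.array(p['rvec'],float))[0]; w=Rm.T@v; c=c2w(p,[0,0,0]); return c+w*(z-c[2])/w[2]
E
python3 - <<'E'
from fit import *
p=camera('wrist')
A=unproj(p,(167,102.5),.036);B=unproj(p,(300,175),.036);print(A,B,np.linalg.norm(B-A),np.degrees(np.arctan2(*(B-A)[[1,0]])))
for y in (-.17,-.3,-.05): print(np.round(fit([(p,True,(220,160,285,215))],(.561,-.245,y),.044,.076),4))
im=redness(p['image']); print(im[160:215:4,225:285:4].round(1))
E
```

```text
[ 0.45286466 -0.19722427  0.036     ] [ 0.59787077 -0.21999067  0.036     ] 0.14678243491946774 -8.92277154949281
[ 5.598000e-01 -2.414000e-01 -1.547000e-01  2.580403e+02]
[ 5.598000e-01 -2.415000e-01 -2.905000e-01  2.519672e+02]
[ 5.601000e-01 -2.415000e-01 -2.788000e-01  2.530918e+02]
[[0.  0.  0.  0.  0.  0.  0.  0.  0.  0.  0.  0.  0.  0.  0. ]
 [0.  0.  0.  0.  0.  0.  0.  0.  0.  0.  0.  0.  0.  0.  0. ]
 [0.  0.  0.  0.  0.  0.  0.  0.  0.  0.  0.  0.  0.  0.  0. ]
 [0.  0.  0.  0.  0.  0.  0.  0.  0.  0.  0.  0.  0.  0.  0. ]
 [0.  0.  0.  0.  0.6 0.4 0.5 0.  0.  0.  0.  0.  0.  0.  0. ]
 [0.  0.  0.  0.  0.4 0.5 0.5 0.5 0.4 0.  0.  0.  0.  0.  0. ]
 [0.  0.  0.  0.6 0.5 0.5 0.5 0.7 0.  0.3 0.  0.  0.  0.  0. ]
 [0.  0.  0.  0.1 0.6 0.5 0.5 0.5 0.6 0.7 0.6 0.7 0.  0.  0. ]
 [0.  0.  0.  0.  0.  0.8 0.6 0.6 0.6 0.6 0.7 0.8 0.7 0.  0. ]
 [0.  0.  0.  0.  0.  0.  0.  0.8 0.7 0.7 0.6 0.7 1.  0.  0. ]
 [0.  0.  0.  0.  0.  0.  0.  0.  0.2 0.8 0.7 0.7 1.  0.  0. ]
 [0.  0.  0.  0.  0.  0.  0.  0.  0.  0.  0.7 1.  0.  0.  0. ]
 [0.  0.  0.  0.  0.  0.  0.  0.  0.  0.  0.  0.  0.  0.  0. ]
 [0.  0.  0.  0.  0.  0.  0.  0.  0.  0.  0.  0.  0.  0.  0. ]]
```

carry_out(targets="0.6 0 0 0 -60 0 0;0.6 0 0 0 -60 0 0;0.6 0 0 0 -60 0 0;0.6 0 0 0 -60 0 0;0.6 0 0 0 -60 0 0;0.6 0 0 0 -60 0 0;0.6 0 0 0 -60 0 0;0.6 0 0 0 -60 0 0;0.6 0 0 0 -60 0 0;0.6 0 0 0 -60 0 0")

```text
time: 4.1
eef_pos: [0.5599, -0.2454, 0.2004]
orientation: [-1.81, 1.571, -0.429]
force: [-0.1, 0.5, -1.1]
opening: 0.051
```

```bash
cat >> h.py <<'E'
def redness(im):
    im=im.astype(float); return ((im[:,:,0]>2.2*im[:,:,1])&(im[:,:,0]>60)).astype(float)
E
python3 - <<'E'
from fit import *
o=ctrl.get_obs(); print(np.degrees(np.arctan2(*toolR(o)[[1,0],2])))
p=camera('wrist'); save(p,'w2')
a=camera('scene'); b=camera('top')
va=(a,False,(145,240,185,285)); vb=(b,False,(340,170,370,203))
m=redness(p['image']).astype(np.uint8);N,l,s,c=cv2.connectedComponentsWithStats(m);print(s[1:])
i=1+np.argmax(s[1:,4]);x,y,w,h=s[i][:4];vw=(p,True,(x-10,y-10,x+w+10,y+h+10))
for vs in ([va],[vb],[vw],[va,vb,vw]): print([np.round(fit(vs,(.561,-.245,t),.044,.076),4).tolist() for t in(-.17,-.3)])
v=fit([vw],(.561,-.245,-.17),.044,.076)
im=p['image'].copy()
for q in proj(p,box(*v[:3],.044,.076),True): cv2.circle(im,tuple(int(t) for t in q),1,(0,255,0),-1)
cv2.imwrite('pics/w2b.png',cv2.resize(im[60:384,100:450,::-1],None,fx=1.8,fy=1.8,interpolation=2))
E
```

```text
79.15565859662873
[[255 169  12  43 502]
 [172 212  17  31 339]
 [277 250  20  27 286]]
[[0.5578, -0.2408, -0.2961, 29.0736], [0.5576, -0.2405, -0.3039, 28.7082]]
[[0.5709, -0.2348, -0.9173, 74.5592], [0.5729, -0.1793, -2.4481, 0.0]]
[[0.56, -0.2419, -0.1768, 83.8166], [0.5608, -0.2421, -0.2301, 89.0443]]
[[0.5598, -0.2419, -0.225, 237.262], [0.5594, -0.242, -0.2423, 240.772]]
```

View pics/w2b.png

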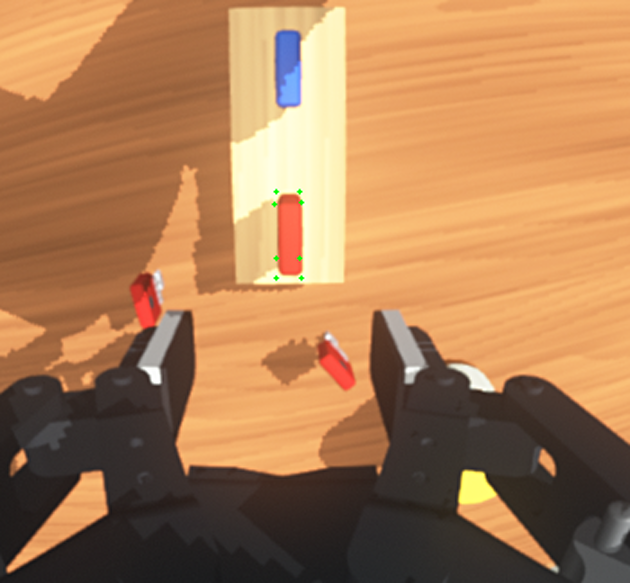

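carry_out(targets="0.5 70 0.5 3 -0.4 0 0;0.5 70 0.5 3 -0.4 0 0;0.5 80 0.5 3 -0.4 0 0;0.5 80 0.5 3 -0.4 0 0;0.5 80 0.5 3 -0.4 0 0;0.5 80 0.5 3 -0.4 0 0;0.5 80 0.5 3 -0.4 0 0;0.5 80 0.5 3 -0.4 0 0;0.5 80 0.5 3 -0.4 0 0;0.5 80 0.5 3 -0.4 0 0")

```text
time: 5.25
eef_pos: [0.5601, -0.2422, 0.1204]
orientation: [-2.001, 1.571, -0.608]
force: [0.2, 0.1, -1.1]
opening: 0.0425
```

Run:
```python
from fit import *
o=ctrl.get_obs(); print(o['eef_pos'],np.degrees(np.arctan2(*toolR(o)[[1,0],2])),ctrl.tips_ahead)
p=camera('wrist'); save(p,'w3')
m=redness(p['image']).astype(np.uint8);N,l,s,c=cv2.connectedComponentsWithStats(m);print(s[1:])
i=1+np.argmax(s[1:,4]);x,y,w,h=s[i][:4];vw=(p,True,(x-10,y-10,x+w+10,y+h+10))
v=fit([vw],(.561,-.245,-.17),.044,.076);print(v)
im=p['image'].copy()
for q in proj(p,box(*v[:3],.044,.076),True): cv2.circle(im,tuple(int(t) for t in q),1,(0,255,0),-1)
cv2.imwrite('pics/w3b.png',cv2.resize(im[60:384,100:450,::-1],None,fx=1.8,fy=1.8,interpolation=2))
```

```text
[ 0.56012379 -0.24216933  0.12044577] 79.81960189981649 0.025
[[ 248  191   19   65 1072]
 [ 140  242   25   35  559]
 [ 277  290   26   30  458]]
(np.float64(0.5611423372581994), np.float64(-0.24147383811311982), np.float64(-0.18568977735637518), np.float64(208.603515625))
```

View pics/w3b.png

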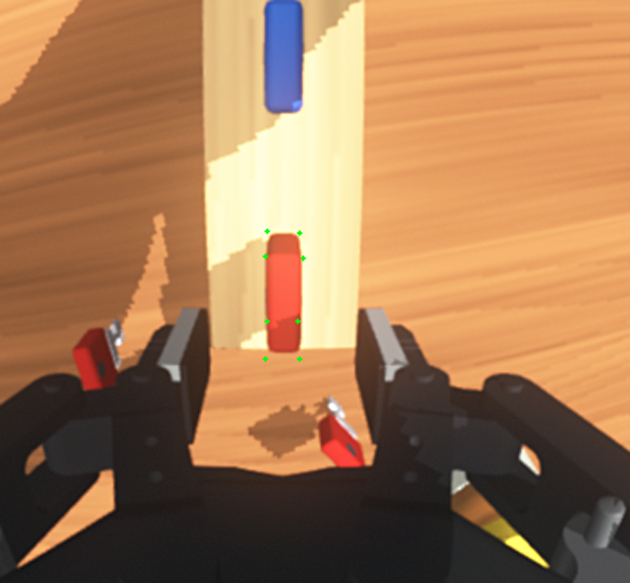

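carry_out(targets="0.5 20 0 0 0 0 0;0.5 40 0 0 0 0 0;0.5 48.5 0 0 0 0 0;0.5 48.5 0 0 0 0 0;0.5 48.5 0 0 0 0 0;0.3 48.5 0 0 0 0 0;0.1 48.5 0 0 0 0 0;0.05 48.5 0 0 0 0 0;0.05 48.5 0 0 0 0 0;0.05 48.5 0 0 0 0 0", force=60)

```text
time: 6.3
eef_pos: [0.5604, -0.2424, 0.0727]
orientation: [-2.052, 1.569, -0.659]
force: [-0.3, 0.6, 5.5]
opening: 0.0113
```

Run:
```python
from fit import *
o=st(); print(np.degrees(np.arctan2(*toolR(o)[[1,0],2])))
p=camera('wrist'); save(p,'w4')
```

```text
{'time': 6.3, 'qpos': [-0.5999, 0.6865, 1.4243, -0.0001, 1.0294, -1.993], 'qvel': [-0.0003, -0.0009, 0.002, -0.0006, 0.0005, -0.0013], 'joint_torque': [0.0656, -50.0586, -20.6615, 0.0707, -0.2378, 0.0002], 'eef_pos': [0.5604, -0.2424, 0.0727], 'orientation': [-2.0521, 1.5694, -0.659], 'force': [-0.303, 0.6409, 5.5385], 'torque': [0.0756, 0.2075, 0.0182], 'opening': 0.0113}
79.82201178889684
```

View pics/w4.png

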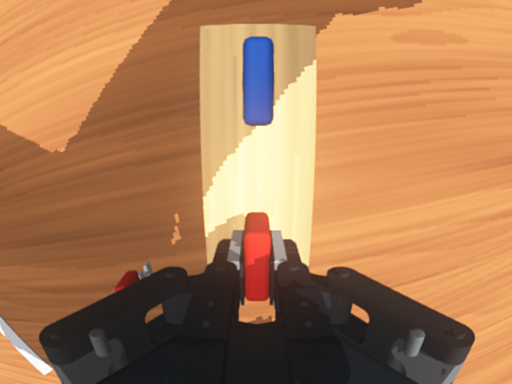

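carry_out(targets="0.05 -5 0 0 0 0 0;0.05 -15 0 0 0 0 0;0.05 -30 0 0 0 0 0;0.05 -50 0 0 0 0 0;0.05 -75 0 0 0 0 0;0.05 -100 0 0 0 0 0;0.05 -127 0 0 0 0 0;0.05 -127 0 0 0 0 0;0.05 -127 0 0 0 0 0;0.05 -127 0 0 0 0 0")

```text
time: 7.35
eef_pos: [0.5597, -0.2419, 0.198]
orientation: [1.138, 1.569, 2.531]
force: [-0.9, 0.1, -0.3]
opening: 0.0111
```

Run:
```python
from fit import *
o=st(); 
p=camera('wrist'); save(p,'w5')
b=camera('top')
P=[unproj(b,q,.06,False) for q in ((91,139.5),(220,132),(225,210),(92,218.5))]
print(np.round(P,4)); P=np.array(P)
for i,j in((0,1),(3,2),(0,3),(1,2)): d=P[j]-P[i];print(np.degrees(np.arctan2(d[1],d[0])),np.linalg.norm(d))
for i in range(3): print([(round(d['conf'],2),np.round(c2w(b,d['at']),4).tolist()) for d in finder.place_of(b,'keyhole')])
cv2.imwrite('pics/t2.png',cv2.resize(b['image'][120:235,75:240,::-1],None,fx=4.5,fy=4.5,interpolation=2))
```

```text
{'time': 7.35, 'qpos': [-0.5998, 0.5462, 1.3065, 0.0, 1.2906, -1.993], 'qvel': [-0.0002, 0.0103, 0.0018, 0.002, -0.0019, 0.0013], 'joint_torque': [0.0481, -52.7634, -26.3683, 0.0003, 0.0082, 0.0], 'eef_pos': [0.5597, -0.2419, 0.198], 'orientation': [1.1377, 1.5691, 2.5309], 'force': [-0.9118, 0.0699, -0.3462], 'torque': [0.0162, -0.0234, 0.0142], 'opening': 0.0111}
[[0.6922 0.3713 0.06  ]
 [0.7022 0.0672 0.06  ]
 [0.5163 0.0582 0.06  ]
 [0.5052 0.3623 0.06  ]]
-88.11546714338306 0.3042696450377027
-87.90821226988228 0.3043028862004637
-177.23446016697167 0.18716652910916864
-177.2196266127472 0.18606639964736799
[(0.97, [0.5981, 0.2813, 0.0947])]
[(0.97, [0.5981, 0.2813, 0.0947])]
[(0.97, [0.5981, 0.2813, 0.0947])]
```

View pics/t2.png

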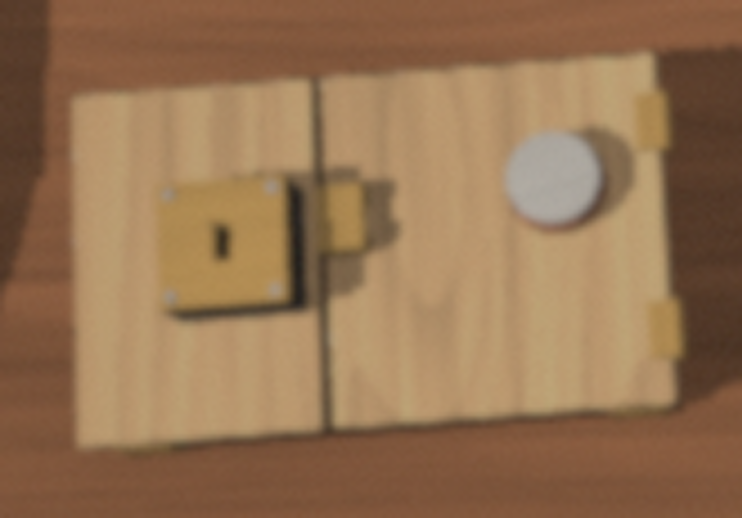

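View pics/w5.png

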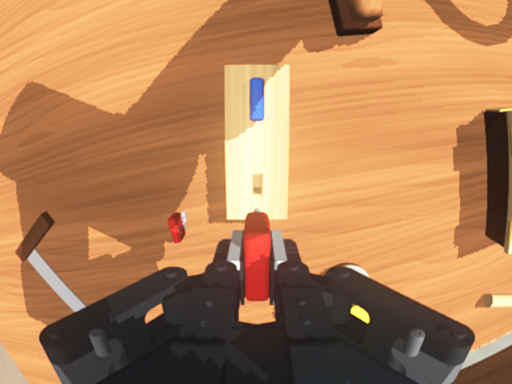

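carry_out(targets="0.05 -20 5 30 0 0 0;0.05 -40 10 75 -2 0 0;0.05 -60 15 120 -4 0 0;0.05 -60 20 165 -6 0 0;0.05 -60 25 210 -8 0 0;0.05 -60 30 255 -10 0 0;0.05 -60 35 300 -12.6 0 0;0.05 -60 40 345 -12.6 0 0;0.05 -60 45 390 -12.6 0 0;0.05 -60 50 435 -12.6 0 0")

```text
time: 8.6
eef_pos: [0.5875, 0.1968, 0.2587]
orientation: [1.583, 1.571, -3.087]
force: [1.0, 0.4, 0.3]
opening: 0.0112
```

Run:
```python
from fit import *
o=ctrl.get_obs(); y=np.arctan2(*toolR(o)[[1,0],2]); print(o['eef_pos'],np.degrees(y))
z=np.array([np.cos(y),np.sin(y)]);yy=np.array([-z[1],z[0]]); d=np.array([.5995,.281])-o['eef_pos'][:2]; print('ty tz',yy@d,z@d)
```

```text
[0.58752812 0.19678937 0.25865572] 92.426218577045
ty tz -0.015526028304353111 0.08362833862293095
```

carry_out(targets="0.05 0 -7 40 0 0 0;0.05 0 -15 70 0 0 0;0.05 0 -15.5 84 0 0 0;0.05 0 -15.5 84 0 0 0;0.05 0 -15.5 84 0 0 0;0.05 0 -15.5 84 0 0 0;0.05 0 -15.5 84 0 0 0;0.05 0 -15.5 84 0 0 0;0.05 0 -15.5 84 0 0 0;0.05 0 -15.5 84 0 0 0")

```text
time: 9.6
eef_pos: [0.5997, 0.2792, 0.2589]
orientation: [-1.438, 1.571, 0.175]
force: [-0.6, 0.2, 0.1]
opening: 0.0109
```

Run:
```python
from fit import *
o=st(); y=np.arctan2(*toolR(o)[[1,0],2]); print(np.degrees(y),toolR(o)[:,0])
p=camera('wrist'); save(p,'w6')
print([(round(d['conf'],2),np.round(c2w(p,d['at']),4).tolist()) for d in finder.place_of(p,'keyhole')])
a=cv2.imread('pics/w5.png')[120:310,200:320]; b=cv2.imread('pics/w6.png')[120:310,200:320]
cv2.imwrite('pics/w56.png',cv2.resize(np.hstack([a,b]),None,fx=3,fy=3,interpolation=2))
```

```text
{'time': 9.6, 'qpos': [0.259, 0.6271, 1.0157, -0.0, 1.4987, -1.3538], 'qvel': [0.0046, 0.0, -0.0012, 0.0004, 0.0009, 0.0006], 'joint_torque': [-0.1167, -56.676, -27.4134, -0.0041, 0.0008, -0.0012], 'eef_pos': [0.5997, 0.2792, 0.2589], 'orientation': [-1.4378, 1.5707, 0.175], 'force': [-0.5804, 0.1578, 0.0648], 'torque': [-0.042, 0.0006, -0.017], 'opening': 0.0109}
92.40876893581923 [ 7.88682767e-05  1.39483622e-05 -9.99999997e-01]
[(0.58, [0.597, 0.2834, 0.1002])]
```

View pics/w56.png

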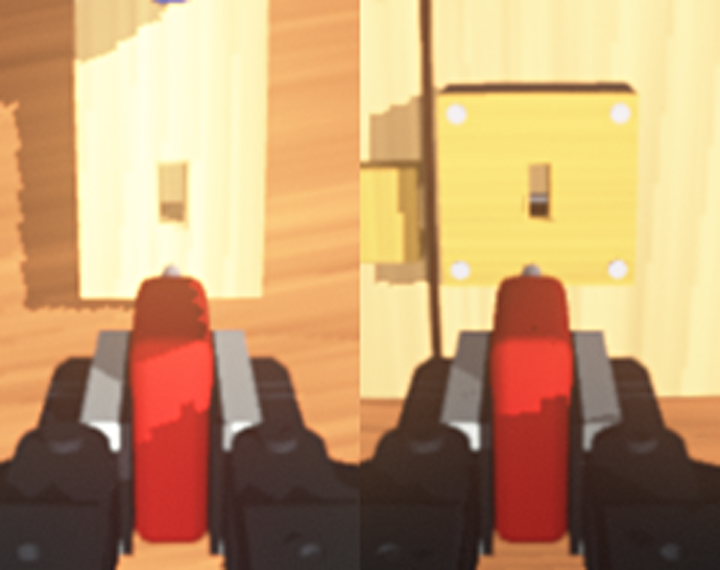

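View pics/w6.png

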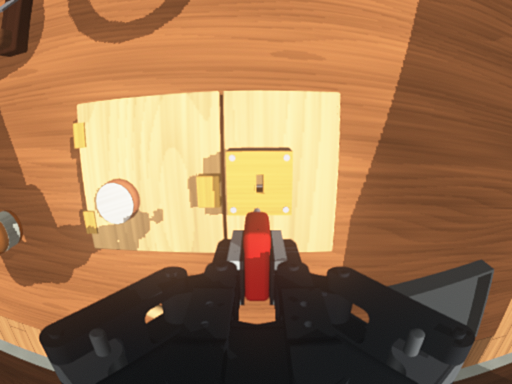

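Run:
```python
from fit import *
o=ctrl.get_obs(); y=np.arctan2(*toolR(o)[[1,0],2]); z=np.array([np.cos(y),np.sin(y)]);yy=np.array([-z[1],z[0]])
p=camera('wrist'); 
u=lambda a,b:(200+a/3-.3,120+b/3-.3)
s=unproj(p,u(180.5,190),.096); s1=unproj(p,u(180.5,163),.096); s2=unproj(p,u(180.5,217),.096)
print(s,np.linalg.norm(s1-s2)); d=s[:2]-o['eef_pos'][:2]; print('slot in tool ty tz',yy@d*1e3,z@d*1e3)
# case corners of top face
C=[unproj(p,u(*q),.096) for q in ((80,93),(276,93),(274,283),(80,283))];C=np.array(C); print(C.round(4), C.mean(0)); print(yy@(C.mean(0)[:2]-o['eef_pos'][:2]))
v=C[1]-C[0];print(np.linalg.norm(v),np.degrees(np.arctan2(v[1],v[0])))
# head top
zt=o['eef_pos'][2]+.0033
for q in((137,335),(212,335),(135,540),(208,540),(137,278),(207,278)): 
  for zz in (zt,zt-.032):
    h=unproj(p,u(q[0],q[1]),zz)[:2]-o['eef_pos'][:2]; print(q,round(zz,3),'ty tz',yy@h*1e3,z@h*1e3)
```

```text
[0.59861354 0.28250964 0.096     ] 0.01789016280016009
slot in tool ty tz 0.9240535012728089 3.158592156393812
[[0.5684 0.2494 0.096 ]
 [0.5657 0.3113 0.096 ]
 [0.629  0.3151 0.096 ]
 [0.6318 0.2505 0.096 ]] [0.59873187 0.28157108 0.096     ]
0.00084548487564315
0.06200137579600523 92.48793554329269
(137, 335) 0.262 ty tz 19.38996763395116 -4.353590350232939
(137, 335) 0.23 ty tz 6.119929856841121 -5.715296784672582
(212, 335) 0.262 ty tz 19.39517547935629 5.991471005136942
(212, 335) 0.23 ty tz 6.1266012203604765 7.536952382271622
(135, 540) 0.262 ty tz -15.212470067386997 -5.199221317983482
(135, 540) 0.23 ty tz -38.20654733353033 -6.798568493070638
(208, 540) 0.262 ty tz -15.199195098143942 6.044871450615158
(208, 540) 0.23 ty tz -38.1895418084735 7.605359517308618
(137, 278) 0.262 ty tz 27.71338541534522 -4.252721103239428
(137, 278) 0.23 ty tz 16.78240952423832 -5.586081079852572
(207, 278) 0.262 ty tz 27.71988308114411 5.1898706906546686
(207, 278) 0.23 ty tz 16.790733175806118 6.510084900784351
```

carry_out(targets="0.05 20 0 2.4 0 0 0;0.05 40 0 2.4 0 0 0;0.05 58 0 2.4 0 0 0;0.05 58 0 2.4 0 0 0;0.05 58 0 2.4 0 0 0;0.05 58 0 2.4 0 0 0;0.05 58 0 2.4 0 0 0;0.05 58 0 2.4 0 0 0;0.05 58 0 2.4 0 0 0;0.05 58 0 2.4 0 0 0")

```text
time: 10.75
eef_pos: [0.5996, 0.2819, 0.201]
orientation: [-1.312, 1.571, 0.301]
force: [0.6, 0.1, -0.6]
opening: 0.0112
```

Run:
```python
from fit import *
o=st(); y=np.arctan2(*toolR(o)[[1,0],2]); print(np.degrees(y),toolR(o)[:,0])
p=camera('wrist'); save(p,'w7')
b=p['image'][150:310,200:320,::-1]
cv2.imwrite('pics/w7b.png',cv2.resize(b,None,fx=4,fy=4,interpolation=2)[:600])
```

```text
{'time': 10.75, 'qpos': [0.263, 0.6627, 1.1051, 0.0, 1.3736, -1.3502], 'qvel': [0.001, -0.0011, 0.0009, 0.0019, -0.0009, 0.001], 'joint_torque': [0.0038, -57.3215, -26.6621, -0.0001, 0.0021, -0.0], 'eef_pos': [0.5996, 0.2819, 0.201], 'orientation': [-1.312, 1.5706, 0.3012], 'force': [0.6144, 0.0607, -0.5924], 'torque': [0.0039, 0.0256, -0.0776], 'opening': 0.0112}
92.4246922435117 [ 2.23286660e-04  6.93554194e-05 -9.99999973e-01]
```

View pics/w7b.png

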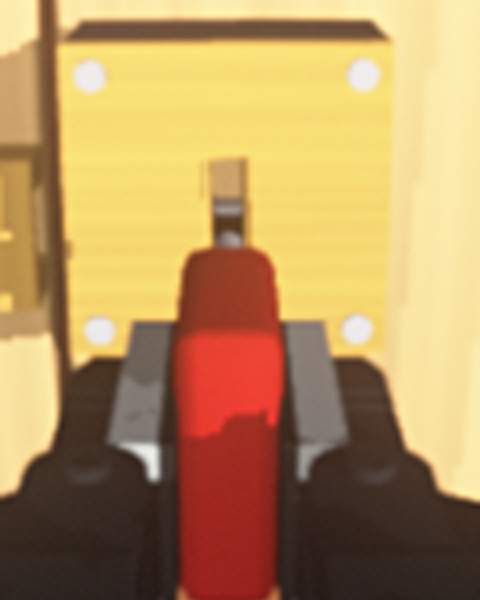

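Run:
```python
from fit import *
o=ctrl.get_obs(); y=np.arctan2(*toolR(o)[[1,0],2]); z=np.array([np.cos(y),np.sin(y)]);yy=np.array([-z[1],z[0]])
p=camera('wrist'); 
u=lambda a,b:(200+a/4-.375,150+b/4-.375)
t=lambda q,zz:[round(float(k@(unproj(p,u(*q),zz)[:2]-o['eef_pos'][:2])*1e3),2) for k in(yy,z)]
S=[t(q,.096) for q in((90,76),(364,75),(99,330),(357,330))];print(S,np.mean(S,0))
for q in((208,157),(248,157),(212,200),(246,200)):print('slot',t(q,.096))
zt=o['eef_pos'][2]
for q in((218,240),(242,240),(230,232)):print('tip',t(q,zt-.064),t(q,zt-.052))
for q in((175,332),(283,332),(180,598),(276,598)):print('head',t(q,zt+.003))
for q in((190,250),(270,250)):print('headlow',t(q,zt-.029))
b=p['image'][190:222,240:275,::-1]
cv2.imwrite('pics/w7c.png',cv2.resize(b,None,fx=16,fy=16,interpolation=0))
```

```text
[[25.83, -26.16], [26.04, 26.02], [-26.27, -26.01], [-26.22, 26.27]] [-0.155  0.03 ]
slot [9.89, -3.73]
slot [9.89, 3.98]
slot [1.25, -2.98]
slot [1.25, 3.63]
tip [6.6, -1.41] [10.58, -1.28]
tip [6.61, 2.44] [10.58, 2.31]
tip [7.96, 0.52] [11.84, 0.52]
head [18.71, -5.2]
head [18.72, 6.02]
head [-15.07, -5.24]
head [-15.06, 5.87]
headlow [16.83, -4.68]
headlow [16.84, 5.71]
```

View pics/w7c.png

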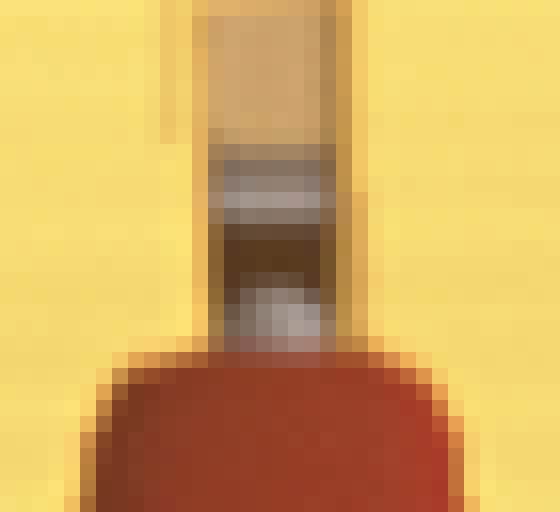

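carry_out(targets="0.05 15 0 -0.3 0 0 0;0.05 30 0 -0.3 0 0 0;0.05 36 0 -0.3 0 0 0;0.05 38 0 -0.3 0 0 0;0.05 39 0 -0.3 0 0 0;0.05 40 0 -0.3 0 0 0;0.05 41 0 -0.3 0 0 0;0.05 42 0 -0.3 0 0 0;0.05 43 0 -0.3 0 0 0;0.05 43 0 -0.3 0 0 0", force=30)

```text
time: 11.85
eef_pos: [0.5996, 0.2815, 0.1577]
orientation: [1.556, 1.571, -3.114]
force: [0.0, 0.2, -0.6]
opening: 0.011
```

carry_out(targets="0.05 1 0 0 0 0 0;0.05 2 0 0 0 0 0;0.05 3 0 0 0 0 0;0.05 4 0 0 0 0 0;0.05 5 0 0 0 0 0;0.05 6 0 0 0 0 0;0.05 7 0 0 0 0 0;0.05 8 0 0 0 0 0;0.05 9 0 0 0 0 0;0.05 9 0 0 0 0 0")

```text
time: 12.85
eef_pos: [0.5995, 0.2815, 0.1486]
orientation: [1.839, 1.571, -2.832]
force: [0.6, 0.5, -0.9]
opening: 0.011
```

carry_out(targets="0.05 2 0 0 0 0 0;0.05 4 0 0 0 0 0;0.05 6 0 0 0 0 0;0.05 8 0 0 0 0 0;0.05 10 0 0 0 0 0;0.05 11 0 0 0 0 0;0.05 12 0 0 0 0 0;0.05 13 0 0 0 0 0;0.05 14 0 0 0 0 0;0.05 14 0 0 0 0 0")

```text
time: 13.85
eef_pos: [0.5995, 0.2815, 0.1346]
orientation: [1.678, 1.571, -2.992]
force: [0.6, 0.2, -1.1]
opening: 0.0112
```

Run:
```python
from h import *
st();p=camera('wrist'); save(p,'w8')
```

```text
{'time': 13.85, 'qpos': [0.2625, 0.7191, 1.1842, 0.0, 1.2386, -1.3506], 'qvel': [0.0001, -0.0035, -0.0004, -0.0005, 0.003, -0.0002], 'joint_torque': [0.0021, -58.0987, -25.3048, 0.0001, -0.0215, 0.0], 'eef_pos': [0.5995, 0.2815, 0.1346], 'orientation': [1.6779, 1.5706, -2.9922], 'force': [0.5979, 0.2353, -1.0824], 'torque': [-0.012, -0.0464, -0.0295], 'opening': 0.0112}
```

View pics/w8.png

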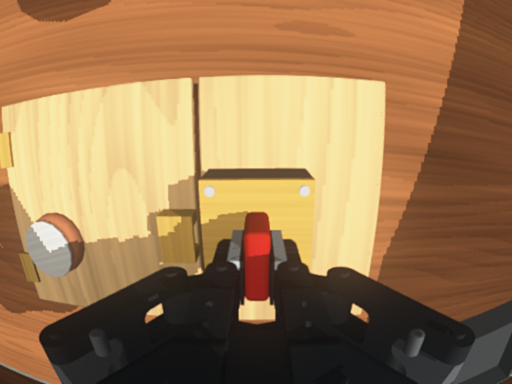

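carry_out(targets="0.05 0.5 0 0 0 0 0;0.05 1 0 0 0 0 0;0.05 1.5 0 0 0 0 0;0.05 1.8 0 0 0 0 0;0.05 2 0 0 0 0 0;0.05 2.2 0 0 0 0 0;0.05 2.4 0 0 0 0 0;0.05 2.4 0 0 0 0 0;0.05 2.4 0 0 0 0 0;0.05 2.4 0 0 0 0 0")

```text
time: 14.9
eef_pos: [0.5996, 0.2815, 0.1327]
orientation: [-1.515, 1.571, 0.098]
force: [-2.5, -1.4, 4.0]
opening: 0.0109
```

carry_out(targets="0.05 0 0 0 3 0 0;0.05 0 0 0 8 0 0;0.05 0 0 0 14 0 0;0.05 0 0 0 20 0 0;0.05 0 0 0 26 0 0;0.05 0 0 0 32 0 0;0.05 0 0 0 38 0 0;0.05 0 0 0 44 0 0;0.05 0 0 0 50 0 0;0.05 0 0 0 50 0 0", force=60)

```text
time: 15.9
eef_pos: [0.5996, 0.2811, 0.1327]
orientation: [-2.243, 1.57, -1.504]
force: [-2.4, -3.3, 4.4]
opening: 0.0109
```

Run:
```python
from h import *
o=st();y=np.arctan2(*toolR(o)[[1,0],2]); print(np.degrees(y),toolR(o)[:,0])
```

```text
{'time': 15.9, 'qpos': [0.2621, 0.7209, 1.1863, -0.0008, 1.2346, -0.477], 'qvel': [-0.0003, -0.0002, 0.001, 0.0023, -0.0015, -0.1027], 'joint_torque': [1.3807, -54.625, -24.5608, 0.6984, -0.9127, 1.1269], 'eef_pos': [0.5996, 0.2811, 0.1327], 'orientation': [-2.2433, 1.57, -1.5039], 'force': [-2.4362, -3.2517, 4.3627], 'torque': [-0.6946, 0.4803, 0.0246], 'opening': 0.0109}
42.364588355214835 [ 5.39509158e-05 -8.04732018e-04 -9.99999675e-01]
```

carry_out(targets="0.05 0 0 0 3 0 0;0.05 0 0 0 6 0 0;0.05 0 0 0 9 0 0;0.05 0 0 0 12 0 0;0.05 0 0 0 15 0 0;0.05 0 0 0 17 0 0;0.05 0 0 0 19 0 0;0.05 0 0 0 20 0 0;0.05 0 0 0 20 0 0;0.05 0 0 0 20 0 0")

```text
time: 16.9
eef_pos: [0.5994, 0.281, 0.1327]
orientation: [-2.516, 1.569, -2.122]
force: [-3.7, -4.7, 5.2]
opening: 0.0109
```

Run:
```python
from h import *
o=st();y=np.arctan2(*toolR(o)[[1,0],2]); print(np.degrees(y),toolR(o)[:,0])
p=camera('wrist'); save(p,'w9')
```

```text
{'time': 16.9, 'qpos': [0.2621, 0.7208, 1.1865, -0.001, 1.2353, -0.1318], 'qvel': [-0.0005, -0.0007, 0.0003, 0.0003, -0.0006, -0.0004], 'joint_torque': [1.3951, -54.201, -24.9252, 0.7987, -1.3611, 0.0421], 'eef_pos': [0.5994, 0.281, 0.1327], 'orientation': [-2.5158, 1.5695, -2.1215], 'force': [-3.6697, -4.6783, 5.2032], 'torque': [-0.8296, 0.7563, 0.0422], 'opening': 0.0109}
22.58805977987971 [-6.91714302e-04 -1.12638071e-03 -9.99999126e-01]
```

View pics/w9.png

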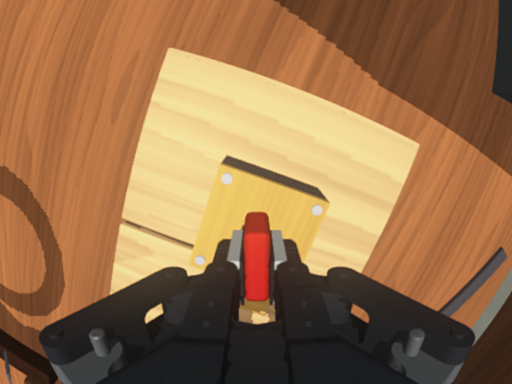

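carry_out(targets="0.05 0 0 0 1 0 0;0.05 0 0 0 2 0 0;0.05 0 0 0 3 0 0;0.05 0 0 0 4 0 0;0.05 0 0 0 5 0 0;0.05 0 0 0 6 0 0;0.05 0 0 0 6 0 0;0.05 0 0 0 6 0 0;0.05 0 0 0 6 0 0;0.05 0 0 0 6 0 0")

```text
time: 17.95
eef_pos: [0.5994, 0.281, 0.1327]
orientation: [-2.51, 1.569, -2.221]
force: [-3.8, -3.7, 6.6]
opening: 0.0107
```

```bash
cat > q.py <<'E'
from h import *
o=ctrl.get_obs();y=np.arctan2(*toolR(o)[[1,0],2]); print('turn',92.42-np.degrees(y),o['torque'],o['joint_torque'][5],o['force'],o['eef_pos'])
E
python3 q.py
```

```text
turn 75.83188338740541 [-0.80465985  0.83177004  0.04414398] 0.03596826922148466 [-3.77978738 -3.71152904  6.56731147] [0.59936936 0.28100881 0.13271611]
```

carry_out(targets="0.05 0 0 0 1 0 0;0.05 0 0 0 2 0 0;0.05 0 0 0 3 0 0;0.05 0 0 0 4 0 0;0.05 0 0 0 4 0 0;0.05 0 0 0 4 0 0;0.05 0 0 0 4 0 0;0.05 0 0 0 4 0 0;0.05 0 0 0 4 0 0;0.05 0 0 0 4 0 0")

```text
time: 18.95
eef_pos: [0.5993, 0.281, 0.1327]
orientation: [-2.522, 1.569, -2.302]
force: [-4.4, -5.0, 7.3]
opening: 0.0108
```

```bash
python3 q.py
```

```text
turn 79.82313858649964 [-0.89957397  0.89265838  0.07264791] 0.07120794849470258 [-4.42194496 -4.97765151  7.29544713] [0.59927874 0.28101951 0.13271788]
```

Torque is starting to rise (0.072). Smaller steps.

carry_out(targets="0.05 0 0 0 0.5 0 0;0.05 0 0 0 1 0 0;0.05 0 0 0 1.5 0 0;0.05 0 0 0 2 0 0;0.05 0 0 0 2 0 0;0.05 0 0 0 2 0 0;0.05 0 0 0 2 0 0;0.05 0 0 0 2 0 0;0.05 0 0 0 2 0 0;0.05 0 0 0 2 0 0")

```text
time: 19.95
eef_pos: [0.5992, 0.281, 0.1327]
orientation: [-2.515, 1.569, -2.33]
force: [-4.5, -4.5, 6.8]
opening: 0.0108
```

```bash
python3 q.py
```

```text
turn 81.81226278961479 [-0.83824097  1.02731476  0.14810608] 0.15636141411960125 [-4.46318728 -4.49350724  6.750725  ] [0.59921432 0.28102281 0.13270617]
```

carry_out(targets="0.05 0 0 0 0.5 0 0;0.05 0 0 0 1 0 0;0.05 0 0 0 1 0 0;0.05 0 0 0 1 0 0;0.05 0 0 0 1 0 0;0.05 0 0 0 1 0 0;0.05 0 0 0 1 0 0;0.05 0 0 0 1 0 0;0.05 0 0 0 1 0 0;0.05 0 0 0 1 0 0")

```text
time: 20.95
eef_pos: [0.5992, 0.281, 0.1327]
orientation: [-2.523, 1.569, -2.355]
force: [-5.0, -5.1, 7.1]
opening: 0.0112
```

```bash
python3 q.py
python3 - <<'E'
from h import *
for n in ('scene','top'):
    p=camera(n); save(p,n+'9')
a=cv2.imread('pics/scene9.png')[100:200,330:420];b=cv2.imread('pics/top9.png')[130:230,90:180]
cv2.imwrite('pics/st9.png',cv2.resize(np.hstack([a,b]),None,fx=4,fy=4,interpolation=2))
E
```

```text
turn 82.80805532262154 [-0.90835595  1.07636166  0.17368788] 0.19943324849009514 [-4.96971214 -5.10613515  7.11650796] [0.59918534 0.2809954  0.1327163 ]
```

View pics/st9.png

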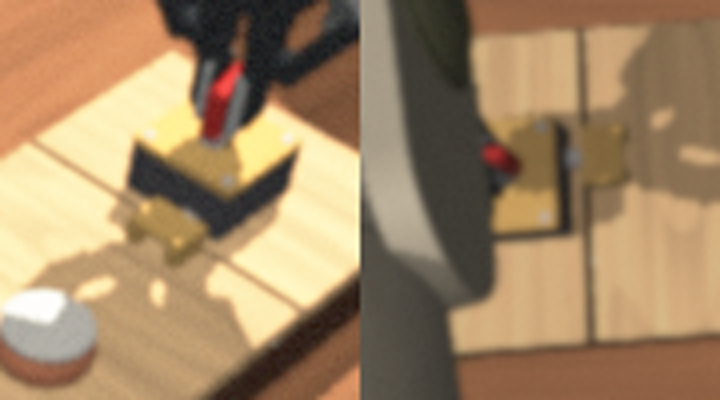

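carry_out(targets="0.05 0 0 0 -3 0 0;0.05 0 0 0 -9 0 0;0.05 0 0 0 -16 0 0;0.05 0 0 0 -23 0 0;0.05 0 0 0 -30 0 0;0.05 0 0 0 -37 0 0;0.05 0 0 0 -44 0 0;0.05 0 0 0 -51 0 0;0.05 0 0 0 -58 0 0;0.05 0 0 0 -58 0 0")

```text
time: 22.05
eef_pos: [0.5999, 0.2814, 0.1327]
orientation: [-1.328, 1.57, -0.148]
force: [-0.7, -1.3, 4.3]
opening: 0.0109
```

```bash
python3 q.py
```

```text
turn 24.810862358983428 [-0.47728737  0.17306419 -0.02006161] -1.252458170056343 [-0.70300184 -1.31610214  4.32983526] [0.59989453 0.28135799 0.13271413]
```

carry_out(targets="0.05 0 0 0 -5 0 0;0.05 0 0 0 -10 0 0;0.05 0 0 0 -15 0 0;0.05 0 0 0 -20 0 0;0.05 0 0 0 -24 0 0;0.05 0 0 0 -28 0 0;0.05 0 0 0 -30 0 0;0.05 0 0 0 -32 0 0;0.05 0 0 0 -32 0 0;0.05 0 0 0 -32 0 0")

```text
time: 23.05
eef_pos: [0.5999, 0.2818, 0.1327]
orientation: [-1.248, 1.569, 0.485]
force: [1.2, 1.4, 4.6]
opening: 0.0111
```

```bash
python3 q.py
```

```text
turn -6.900034385007274 [ 0.07675861 -0.15166064  0.05674131] -0.014446903369389474 [1.1641904  1.44252646 4.63387638] [0.59990257 0.28177923 0.13272218]
```

carry_out(targets="0.05 0 0 0 -1 0 0;0.05 0 0 0 -2 0 0;0.05 0 0 0 -3 0 0;0.05 0 0 0 -4 0 0;0.05 0 0 0 -4 0 0;0.05 0 0 0 -4 0 0;0.05 0 0 0 -4 0 0;0.05 0 0 0 -4 0 0;0.05 0 0 0 -4 0 0;0.05 0 0 0 -4 0 0")

```text
time: 24.05
eef_pos: [0.5998, 0.2818, 0.1327]
orientation: [-1.225, 1.57, 0.581]
force: [1.2, 1.4, 5.0]
opening: 0.0108
```

```bash
python3 q.py
```

```text
turn -11.014856434690287 [ 0.21730074 -0.17923108  0.03543724] -0.009499452717136592 [1.24396919 1.36308089 4.98458427] [0.59981301 0.28177002 0.13272055]
```

carry_out(targets="0.05 0 0 0 -0.5 0 0;0.05 0 0 0 -1 0 0;0.05 0 0 0 -1.5 0 0;0.05 0 0 0 -2 0 0;0.05 0 0 0 -2.5 0 0;0.05 0 0 0 -2.5 0 0;0.05 0 0 0 -2.5 0 0;0.05 0 0 0 -2.5 0 0;0.05 0 0 0 -2.5 0 0;0.05 0 0 0 -2.5 0 0")

```text
time: 25.05
eef_pos: [0.5998, 0.2818, 0.1327]
orientation: [-1.178, 1.57, 0.671]
force: [1.3, 1.3, 5.3]
opening: 0.0109
```

```bash
python3 q.py
```

```text
turn -13.508692211616918 [ 0.30023367 -0.15765383 -0.08953089] -0.08802337339147925 [1.32093455 1.26441119 5.32092608] [0.59979603 0.28180632 0.13270257]
```

carry_out(targets="0.05 0 0 0 -0.5 0 0;0.05 0 0 0 -1 0 0;0.05 0 0 0 -1 0 0;0.05 0 0 0 -1 0 0;0.05 0 0 0 -1 0 0;0.05 0 0 0 -1 0 0;0.05 0 0 0 -1 0 0;0.05 0 0 0 -1 0 0;0.05 0 0 0 -1 0 0;0.05 0 0 0 -1 0 0")

```text
time: 26.05
eef_pos: [0.5998, 0.2818, 0.1327]
orientation: [-1.163, 1.57, 0.703]
force: [0.5, 2.0, 6.0]
opening: 0.0111
```

```bash
python3 q.py
```

```text
turn -14.502258273851908 [ 0.23706396 -0.16804505 -0.13337   ] -0.12896626722067595 [0.49512293 1.97825848 5.9983769 ] [0.5997922  0.28181673 0.13272635]
```

carry_out(targets="0.05 0 0 0 3 0 0;0.05 0 0 0 6 0 0;0.05 0 0 0 9 0 0;0.05 0 0 0 12 0 0;0.05 0 0 0 14.5 0 0;0.05 0 0 0 14.5 0 0;0.05 -0.5 0 0 14.5 0 0;0.05 -1 0 0 14.5 0 0;0.05 -2 0 0 14.5 0 0;0.05 -2 0 0 14.5 0 0")

```text
time: 27.05
eef_pos: [0.5993, 0.2815, 0.134]
orientation: [1.77, 1.57, -2.9]
force: [1.4, -0.5, 0.0]
opening: 0.0112
```

```bash
python3 q.py
```

```text
turn -0.009766409099412954 [-0.02586457 -0.00466694 -0.05793136] -0.0014034123887540773 [ 1.43732936 -0.54844242  0.01013505] [0.59930704 0.28148259 0.13395472]
```

Free; draw slowly.

carry_out(targets="0.05 -1 0 0 0 0 0;0.05 -2 0 0 0 0 0;0.05 -3 0 0 0 0 0;0.05 -4 0 0 0 0 0;0.05 -5 0 0 0 0 0;0.05 -6 0 0 0 0 0;0.05 -7 0 0 0 0 0;0.05 -8 0 0 0 0 0;0.05 -9 0 0 0 0 0;0.05 -9 0 0 0 0 0")

```text
time: 28.05
eef_pos: [0.5996, 0.2816, 0.1436]
orientation: [-1.224, 1.571, 0.389]
force: [0.2, 0.7, -1.3]
opening: 0.0109
```

```bash
python3 q.py
```

```text
turn -0.00278675450832111 [-0.009945   -0.02500604 -0.01675623] -2.240714024992485e-05 [ 0.21472052  0.69320969 -1.26001528] [0.59964417 0.28157013 0.14358153]
```

carry_out(targets="0.05 -4 0 0 0 0 0;0.05 -10 0 0 0 0 0;0.05 -18 0 0 0 0 0;0.05 -26 0 0 0 0 0;0.05 -34 0 0 0 0 0;0.05 -44 0 0 0 0 0;0.05 -57 0 0 0 0 0;0.05 -57 0 0 0 0 0;0.05 -57 0 0 0 0 0;0.05 -57 0 0 0 0 0")

```text
time: 29.05
eef_pos: [0.5994, 0.2815, 0.1998]
orientation: [1.798, 1.57, -2.872]
force: [0.9, 0.4, -1.0]
opening: 0.0104
```

```bash
python3 q.py
python3 - <<'E'
from h import *
p=camera('wrist'); save(p,'w10')
a=cv2.imread('pics/w7.png')[150:310,200:320]; b=cv2.imread('pics/w10.png')[150:310,200:320]
cv2.imwrite('pics/w10b.png',cv2.resize(np.hstack([a,b]),None,fx=3.2,fy=3.2,interpolation=2))
E
```

```text
turn -0.005301415954633626 [-0.0190707  -0.00842707 -0.00477295] 2.5590474592718238e-05 [ 0.92066424  0.43824805 -0.95891222] [0.59936465 0.2814589  0.19977544]
```

View pics/w10b.png

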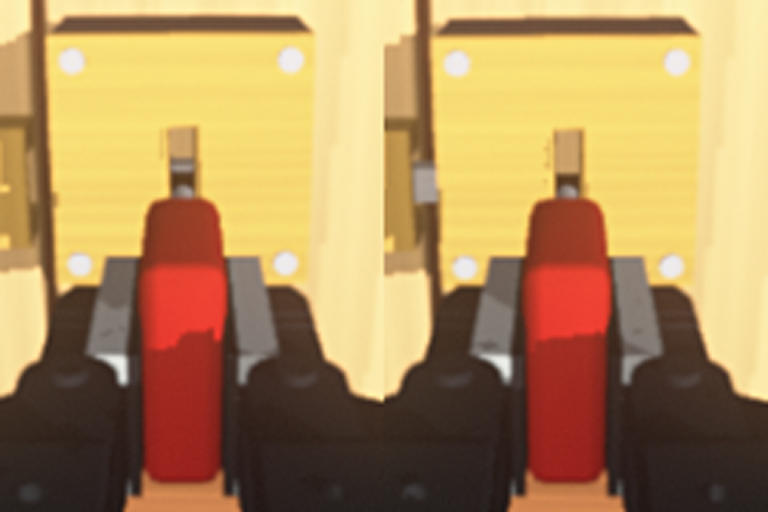

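carry_out(targets="0.05 -10 3 -20 0 0 0;0.05 -20 8 -60 1 0 0;0.05 -20 13 -105 2 0 0;0.05 -20 18 -150 4 0 0;0.05 -20 24 -195 6 0 0;0.05 -20 30 -240 8 0 0;0.05 -20 36 -285 10 0 0;0.05 -20 42 -330 12 0 0;0.05 -20 48 -375 12.6 0 0;0.05 -20 54 -420 12.6 0 0")

```text
time: 30.1
eef_pos: [0.5628, -0.1421, 0.2201]
orientation: [1.175, 1.57, 2.568]
force: [0.5, -0.1, -0.5]
opening: 0.0111
```

```bash
cat > g.py <<'E'
from h import *
import sys
t=np.array([float(a) for a in sys.argv[1:4]])
o=ctrl.get_obs();y=np.arctan2(*toolR(o)[[1,0],2]);z=np.array([np.cos(y),np.sin(y)]);yy=np.array([-z[1],z[0]]);d=t-o['eef_pos']
print(o['eef_pos'],np.degrees(y),'tx ty tz mm',-d[2]*1e3,yy@d[:2]*1e3,z@d[:2]*1e3,'force',o['force'])
E
python3 g.py .5602 -.2422 .198
```

```text
[ 0.562828   -0.14210416  0.22012011] 79.801889867496 tx ty tz mm 22.120109879207178 -15.135716749408624 -98.97976075934757 force [ 0.54028476 -0.05704646 -0.49327943]
```

carry_out(targets="0.05 10 -5 -40 0 0 0;0.05 20 -10 -75 0 0 0;0.05 22 -15 -95 0 0 0;0.05 22 -15 -100 0 0 0;0.05 22 -15 -100 0 0 0;0.05 22 -15 -100 0 0 0;0.05 22 -15 -100 0 0 0;0.05 22 -15 -100 0 0 0;0.05 22 -15 -100 0 0 0;0.05 22 -15 -100 0 0 0")

```text
time: 31.1
eef_pos: [0.5606, -0.2412, 0.1985]
orientation: [-1.496, 1.571, -0.103]
force: [-1.4, 0.3, -0.5]
opening: 0.0111
```

```bash
python3 g.py .5602 -.2422 .198;python3 - <<'E'
from h import *
p=camera('wrist'); save(p,'w11')
a=cv2.imread('pics/w5.png')[150:310,200:320]; b=cv2.imread('pics/w11.png')[150:310,200:320]
cv2.imwrite('pics/w11b.png',cv2.resize(np.hstack([a,b]),None,fx=3.2,fy=3.2,interpolation=2))
E
```

```text
[ 0.56055796 -0.24116713  0.1984884 ] 79.84220131261065 tx ty tz mm 0.488400817778345 0.17018993829198897 -1.07981032144814 force [-1.3853537   0.28409093 -0.50169436]
```

View pics/w11b.png

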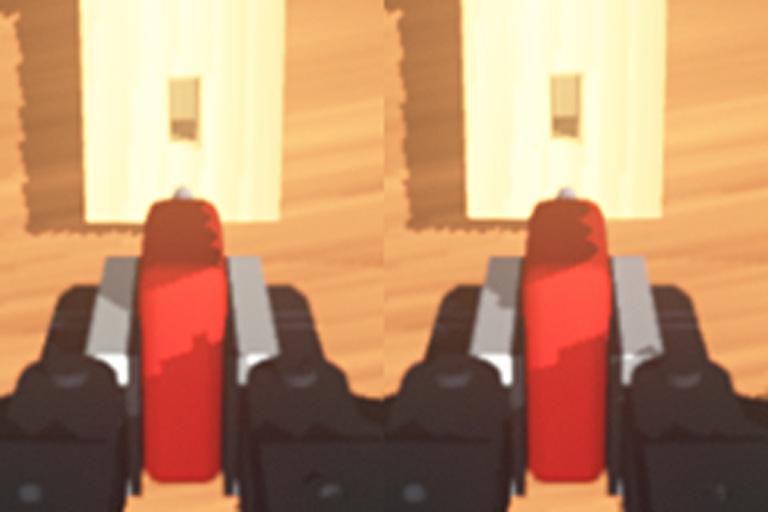

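carry_out(targets="0.05 25 0 -0.8 0 0 0;0.05 50 0 -0.8 0 0 0;0.05 75 0 -0.8 0 0 0;0.05 90 0 -0.8 0 0 0;0.05 95 0 -0.8 0 0 0;0.05 97 0 -0.8 0 0 0;0.05 99 0 -0.8 0 0 0;0.05 101 0 -0.8 0 0 0;0.05 103 0 -0.8 0 0 0;0.05 103 0 -0.8 0 0 0", force=40)

```text
time: 32.15
eef_pos: [0.5603, -0.2422, 0.0954]
orientation: [-1.81, 1.571, -0.417]
force: [0.6, 0.1, -0.8]
opening: 0.0113
```

```bash
python3 g.py .5604 -.2424 .0727
```

```text
[ 0.56034353 -0.24223232  0.09543843] 79.82160581395783 tx ty tz mm 22.73843374542772 -0.0852105149530606 -0.15506674995080819 force [ 0.64553315  0.08006266 -0.7873457 ]
```

carry_out(targets="0.05 3 0 0 0 0 0;0.05 6 0 0 0 0 0;0.05 9 0 0 0 0 0;0.05 12 0 0 0 0 0;0.05 15 0 0 0 0 0;0.05 18 0 0 0 0 0;0.05 20 0 0 0 0 0;0.05 21 0 0 0 0 0;0.05 22 0 0 0 0 0;0.05 22.4 0 0 0 0 0")

```text
time: 33.15
eef_pos: [0.5604, -0.2422, 0.073]
orientation: [-2.334, 1.571, -0.941]
force: [0.6, -0.1, -0.5]
opening: 0.0108
```

```bash
python3 g.py .5604 -.2424 .0727
```

```text
[ 0.56035664 -0.24223541  0.07297261] 79.82467698893718 tx ty tz mm 0.2726137510796339 -0.07175821654149443 -0.15433982671494775 force [ 0.6269183  -0.11909156 -0.52284019]
```

carry_out(targets="0.05 0.4 0 0 0 0 0;0.05 0.7 0 0 0 0 0;0.05 0.7 0 0 0 0 0;0.2 0.7 0 0 0 0 0;0.35 0.7 0 0 0 0 0;0.5 0.7 0 0 0 0 0;0.5 0.7 0 0 0 0 0;0.5 0.7 0 0 0 0 0;0.5 0.7 0 0 0 0 0;0.5 0.7 0 0 0 0 0")

```text
time: 34.15
eef_pos: [0.5604, -0.2422, 0.0723]
orientation: [0.282, 1.571, 1.675]
force: [0.1, -0.2, -0.2]
opening: 0.0428
```

carry_out(targets="0.5 -3 0 0 0 0 0;0.5 -10 0 0 0 0 0;0.5 -20 0 0 0 0 0;0.5 -35 0 0 0 0 0;0.5 -47 0 0 0 0 0;0.5 -47 0 0 0 0 0;0.5 -47 0 0 0 0 0;0.5 -47 0 0 0 0 0;0.5 -47 0 0 0 0 0;0.5 -47 0 0 0 0 0")

```text
time: 35.15
eef_pos: [0.5602, -0.2422, 0.1188]
orientation: [1.131, 1.57, 2.524]
force: [0.2, -0.1, -0.4]
opening: 0.0428
```

```bash
python3 g.py .5604 -.2424 .12;python3 - <<'E'
from h import *
p=camera('wrist'); save(p,'w12')
a=cv2.imread('pics/w3.png')[60:360,100:420]; b=cv2.imread('pics/w12.png')[60:360,100:420]
cv2.imwrite('pics/w12b.png',cv2.resize(np.hstack([a,b]),None,fx=1.25,fy=1.25,interpolation=2))
for n in('scene','top'):
    q=camera(n);save(q,n+'12')
a=cv2.imread('pics/scene12.png')[200:340,100:240];b=cv2.imread('pics/scene0.png')[200:340,100:240];c=cv2.imread('pics/top12.png')[120:220,80:240]
cv2.imwrite('pics/s12.png',cv2.resize(np.hstack([b,a]),None,fx=2.8,fy=2.8,interpolation=2));cv2.imwrite('pics/t12.png',cv2.resize(c,None,fx=4,fy=4,interpolation=2))
E
```

```text
[ 0.56021041 -0.24216103  0.11883921] 79.82238203805504 tx ty tz mm -1.1607896596392275 -0.2288361196748805 -0.20170393324352576 force [ 0.21073009 -0.06979104 -0.44685179]
```

View pics/w12b.png

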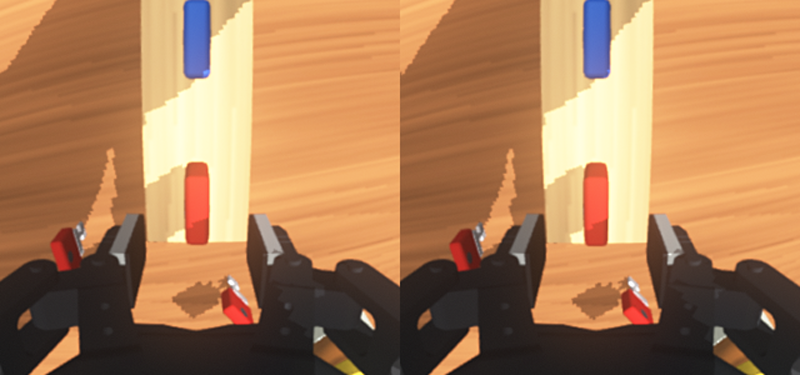

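View pics/s12.png

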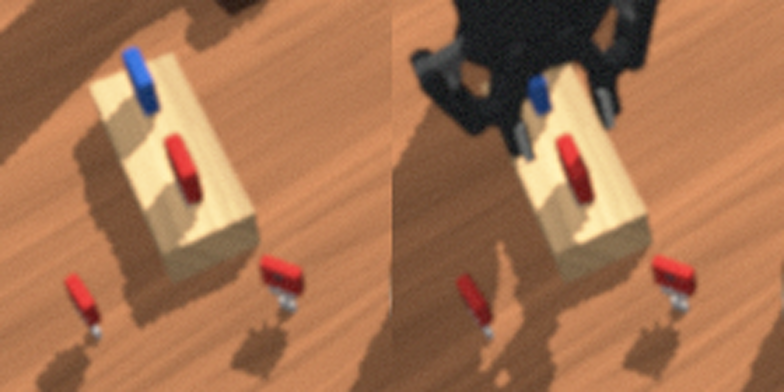

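View pics/t12.png

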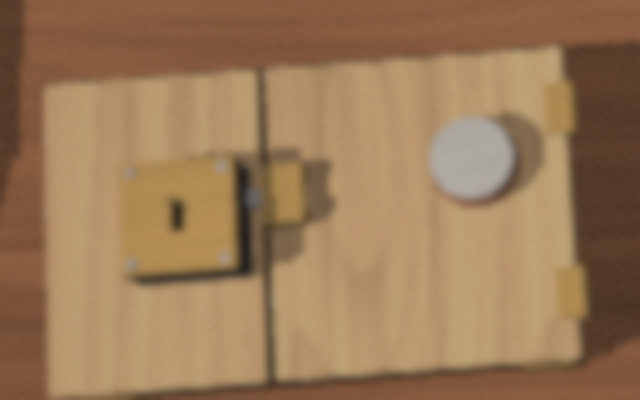

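Before and after pictures match: the key stands as it did at the start, the bolt is across the gap to the keeper, and the slot is in line. I'll raise the arm a little more and hand in.

carry_out(targets="0.5 -20 0 0 0 0 0;0.5 -50 0 0 0 0 0;0.5 -80 0 0 0 0 0;0.5 -80 0 0 0 0 0;0.5 -80 0 0 0 0 0;0.5 -80 0 0 0 0 0;0.5 -80 0 0 0 0 0;0.5 -80 0 0 0 0 0;0.5 -80 0 0 0 0 0;0.5 -80 0 0 0 0 0")

```text
time: 36.3
eef_pos: [0.5603, -0.2422, 0.1991]
orientation: [1.252, 1.57, 2.646]
force: [-0.7, -0.4, 0.5]
opening: 0.0426
```

```bash
python3 -c "
from h import *
print(order.job_done())"
```

```text
the job is handed in; nothing more can be done
None
```

The chest is locked and the red key is back in its own socket. I handed the job in at about 36 s; it returned no verdict.

- **Which key:** I used the red key from the block. The two smaller red ones stand on the bench and were left alone.
- **In the lock:** The key went down with no resistance until its shoulder rested on the case, with about 4 N against it.
- **Stop:** I turned it clockwise until the stop showed at about 82° of key turn. The torque held at 0.17 to 0.20 N m, below the 0.3 N m that counts as forcing.
- **Home and out:** I turned it back to the home stop, felt at about -0.13 N m. Then I lined it up with the slot and drew it out freely.
- **Back in the socket:** The key was put back fully down at the pose it was gripped at, then released.

In my last pictures the bolt reaches across the gap to the keeper and the keyhole slot is back in line. The red and blue keys look the same as before, and the tin has not moved. I did not compare the jar and plane again, but the arm never went near them.

None of my checks failed. The contact force between key and lock can't be read directly, so I judged the 18 N and 75 N limits from the torque alone.

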